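Unlatch the tool chest and hold its lid half open

ROBOT

A 6-joint arm with a two-finger parallel gripper is mounted at the origin on the work surface. World frame = base frame: x ahead of the robot, y to its left, z up, the work surface at z = 0. Lengths are in m, angles in rad, forces in N, time in s.
With the tool pointing down it reaches from about 0.225 to 0.875 m from the base axis. Payload 3.4 kg.
Tool frame: the origin (TCP) lies midway between the tips of the shut fingers; the grasp point (between the pads) lies 19 mm behind it; z points along the fingers, y is the line along which they close (so a half turn about z gives the same grasp; the last joint's range is limited). The gripper opens to 85 mm and grips with 20 to 120 N. Pads are 22 mm wide; open, the fingers measure 114 mm over their backs; the gripper's body (76 mm by 85 mm) begins 54 mm behind the grasp point. The pads swing forward as they close: fully open they stand 13 mm farther back than shut.
Start: joints at [-1.322, 0.276, 1.505, -0, 1.361, -0.121], TCP at [0.208, -0.536, 0.231] pointing down, gripper open.
Joint ranges: [-2.89, 2.89], [-0.75, 2.08], [0.22, 2.7], [-1.18, 4.32], [0.11, 2.71], [-2.7, 2.7]. Speed limits (rad/s): [2.57, 2.57, 3.14, 3.14, 3.14, 3.14].

INTERFACE

Orientations are given as [roll, pitch, yaw] about the fixed x, y, z axes, in that order (R = Rz(yaw) Ry(pitch) Rx(roll)).
In Python, from workcell import arm gives the robot as it stands.
- The arm moves only by the shell command python3 shift.py [OPENING], which reads ROWS from standard input. ROWS is a JSON list of rows, 1 to 5 of them, each an object with the fields xyz (a list: dx, dy, dz in m), rotvec (a list: a rotation vector rx, ry, rz in rad); a field left out counts as zero; each row shifts and turns the commanded pose from where the row before left it, along the tool's axes as they then stand; what a row does not reach is not made up. A row lasts 1/8 s, in which the tool goes at most 0.0625 m and 0.188 rad, less where a joint would pass 70% of its speed; a pose out of reach is approached as far as the arm can. OPENING is the finger opening in m, set as the command begins (- or left out keeps the last). The fingers move at their own pace and stop on an object; the grip force is fixed at half the most. Time passes only in rows, so rows that do not move let the fingers close. It prints the time, the measured TCP pose, the force, the opening and the grip force at its end. Input that does not fit is refused with a message, and nothing moves.
- arm.observe(): the state, without advancing time (a new reading comes with each control period).
- arm.grab_frame(name): name is "scene" or "top"; returns (picture, depth): 480x640x3 uint8, red, green, blue; 480x640 float32, m along the optical axis (not along the pixel's ray), 0 where there is no reading.
- arm.camera_model(name): a dict with "camera_matrix" (3x3 intrinsics, pixels), "rvec" (rotation vector, rad) and "tvec" (3), from world to camera coordinates, as OpenCV has them. Camera axes: x right, y down, z forward; pixel columns grow to the right and rows downward; lengths in m; the calibration is good to about 2 mm. A picture is of the moment at which its call begins. camera_model takes no time and is no camera call.
- arm.sign_off(): hands the job in; it is judged then, once.
The state is a dict: "time_s": time; "joint_positions": joint angles; "joint_vel": joint speeds; "effort": joint torques, N m; "position": TCP position; "eef_rot": TCP orientation; "contact_force": force on the tool from outside, world axes, zero at the start; "torque": the same for the moment, N m; "finger_gap": finger opening in m; "grasp_force": force on a finger pad.
Only numpy, scipy, OpenCV 4.12 (cv2) and the standard library are available. Lean on these libraries where they do the work, as an engineer would, in place of code of your own. Each camera call takes 0.05 s, during which the arm holds its last target. There are 200 camera calls.

TASK

Open the red tool chest: push the yellow T-handle on its lid fully down and, keeping it down, turn it clockwise (seen from above) as far as it goes to unlatch the lid. Then lift the lid by that T-handle and hold it half open, at 45 degrees, so that I can reach in: the lid stay is broken and the lid would fall shut, so finish with the gripper still holding the T-handle and the lid still. Leave the bottle, the tape measure and the can around the chest where they stand.

Things in the scene. Friction and masses are not known exactly. Their poses are not given: they have to be found in the camera images.
- chest: red steel tool chest fixed to the bench, 220 mm deep (its x), 340 mm wide (its y), 130 mm high without the lid; origin at the centre of its underside; its x axis points from the front (robot side, the latch side) to the hinge side, z up. With the 12 mm lid shut its top face is at z = 142 mm. It stands at a different place and yaw (up to about 17 degrees) each time
- lid_hinge (a point): point on the lid's hinge axis, at mid-width of the far rim of the chest: 110 mm along the chest's +x from its centre, 130 mm above the bench. The hinge axis is the chest's y axis. The point turns with the lid
- lid (a joint): opening angle of the lid in rad: 0 shut, grows as it opens upwards and away from the robot, 0.785 = 45 degrees. The lid is 224 mm deep, 344 mm wide, 12 mm thick, about 0.7 kg and nothing holds it up: let go, it falls shut. Until the T-handle is turned, a tongue under a keeper holds it shut (under 0.03 rad)
- tbar: yellow round bar of the T-handle, 14 mm thick, 90 mm long; origin at its middle, x along the bar, z away from the lid. Lid shut: middle 60 mm to the front of the chest's centre (170 mm before the hinge axis), 187 mm above the bench, 45 mm above the lid's top. A 10 mm stem joins its middle to the lid, with a 24 mm collar up to 12 mm above the lid.
- plunger (a joint): how far the T-handle is pushed into the lid, m: 0 up, 0.007 fully down; a spring pushes it up with 3 N at 0 and 8 N fully down. Above about 0.005 it is free to turn; less deep, a bayonet pin stops the turn at 0.2 to 0.4 rad. Keep it down while turning; past about 1.2 rad it can spring up again
- tee (a joint): turn of the T-handle about its stem, rad: 0 to 0.1 at the start (latched), grows clockwise seen from above, stop at 1.4 (unlatched); light friction, stays where left. At 0 the bar lies 0.171 rad clockwise of the chest's x axis, roughly pointing at the robot; at 1.4 it lies along the chest's y axis, parallel to the hinge
- glue: white glue bottle with a green label and red cap, 56 mm in diameter, 150 mm high, standing; origin under its middle. To be left alone
- tape: red tape measure, 70 x 45 x 65 mm, standing on the bench; origin under its middle. To be left alone
- spray: spray can with a blue band, 54 mm in diameter, 160 mm high, standing; origin under its middle. To be left alone

How it is judged:
On the way, in this order (a step that is already met when the one before it is completed fails the run):
1. the T-handle is pushed down before it is turned, with the lid shut (value of joint plunger above 0.005 m and value of joint tee below 0.5 rad and value of joint lid below 0.04 rad), for 0.1 s.
2. the T-handle is turned clockwise to its stop, with the lid still shut (value of joint tee above 1.25 rad and value of joint lid below 0.06 rad), for 0.1 s.
At the end, for the whole second after the job is handed in: the fingers hold the T-handle's bar (over 1 N), the handle is still in its unlatched position (over 1.1 rad), the lid stands still (under 0.05 rad/s) at 0.785 rad (45 degrees) within 0.08 rad (about 4.5 degrees), and bottle, tape measure and can are within 20 mm of where they stood (value of joint lid between 0.705 and 0.865 rad and velocity of joint lid between -0.05 and 0.05 rad/s and value of joint tee above 1.1 rad and contact force between the fingers and tbar above 1 N and distance of each of glue, tape, spray from where it was at the start of the episode below 0.02 m); the arm keeps its last pose, push and grip.
It fails at once if the bottle, the tape measure or the can is knocked or moved (distance of any of glue, tape, spray from where it was at the start of the episode above 0.02 m).
It also fails if it takes over 45 s, if anything falls off the work surface, if the arm or the gripper's body presses on something with over 40 N, if the wrist force passes 120 N, or if a joint passes its speed limit or range.

## Working session

There is one attempt and no reset: what is moved stays moved. The work goes in short steps, Python scripts to look and compute and a shell command to move; the robot and the scene stay as the last step left them, time stands still between calls to the robot, and variables do not carry over. Pictures are saved under pics/ and viewed, at most 10 in all, crops included, and the job is handed in when it is done.

```bash
ls; mkdir -p pics; python3 - <<'E'
from workcell import arm
import cv2, numpy as np
for n in("scene","top"):
    im,d=arm.grab_frame(n); cv2.imwrite(f"pics/{n}0.png",im[:,:,::-1]); np.save(f"pics/{n}0.npy",d)
    m=arm.camera_model(n); print(n,m)
print(arm.observe())
E
```

```text
pics
shift.py
workcell.py
scene {'camera_matrix': array([[571.44161137,   0.        , 320.07430608],
       [  0.        , 571.44161137, 229.01200401],
       [  0.        ,   0.        ,   1.        ]]), 'rvec': array([ 0.1163478 ,  3.08093809, -0.54169724]), 'tvec': array([5.57197468e-01, 8.00465162e-04, 1.12343982e+00])}
top {'camera_matrix': array([[576.87697667,   0.        , 310.7855388 ],
       [  0.        , 576.87697667, 243.17787036],
       [  0.        ,   0.        ,   1.        ]]), 'rvec': array([ 2.15950873, -2.11952494,  0.20672847]), 'tvec': array([0.0080355 , 0.5916811 , 1.09227234])}
{'time_s': 0.1, 'joint_positions': array([-1.32202261e+00,  2.76560454e-01,  1.50595664e+00,  3.33356793e-06,
        1.36067586e+00, -1.20979935e-01]), 'joint_vel': array([-0.00111763, -0.00238659, -0.00237522,  0.00035546,  0.00029683,
       -0.00188955]), 'effort': array([-5.20922868e-05, -4.17703307e+01, -2.46404260e+01, -2.87989942e-04,
        5.87597169e-03,  1.04438186e-05]), 'position': array([ 0.20769617, -0.53571369,  0.2305297 ]), 'eef_rot': array([-3.14000444e+00, -1.96367659e-04,  3.69752802e-01]), 'contact_force': array([-0.53715859, -0.17020429, -0.06672695]), 'torque': array([0.00085896, 0.00547021, 0.02712494]), 'grasp_force': 0.0, 'finger_gap': 0.08585120394811327}
```

View pics/top0.png

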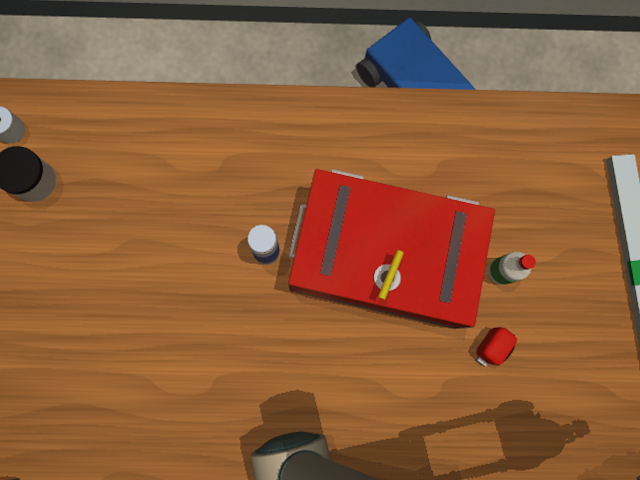

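View pics/scene0.png

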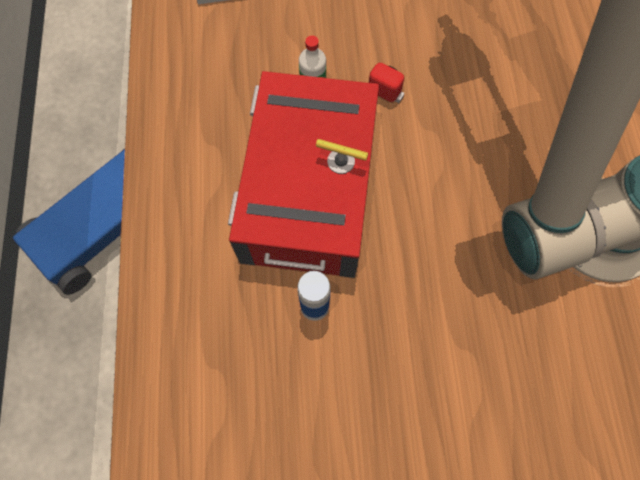

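The top view shows the chest with lid corners near (316,170), (494,208), (475,326) and (290,291), and the bar from (401,251) to (381,298). In the scene view the bar runs from (317,142) to (367,156). The can is on the +y side; the bottle and tape are on the -y side.

```bash
cat > h.py <<'E'
from workcell import arm
import cv2, numpy as np
def cam(n):
    m=arm.camera_model(n); R=cv2.Rodrigues(m["rvec"])[0]
    return m["camera_matrix"],R,np.array(m["tvec"])
def tri(pt,ps):
    P=[]
    for n in("top","scene"):
        K,R,t=cam(n); P.append(K@np.c_[R,t])
    X=cv2.triangulatePoints(P[0],P[1],np.array(pt,float).T,np.array(ps,float).T); return (X[:3]/X[3]).T
def cloud(n,d):
    K,R,t=cam(n); v,u=np.mgrid[:480,:640]
    c=np.stack([(u-K[0,2])/K[0,0]*d,(v-K[1,2])/K[1,1]*d,d],-1)
    return (c-t)@R
def yellow(im):
    h=cv2.cvtColor(im,cv2.COLOR_RGB2HSV); m=cv2.inRange(h,(22,150,100),(35,255,255))
    n,l,s,c=cv2.connectedComponentsWithStats(m); i=1+np.argmax(s[1:,4]); return l==i
E
python3 - <<'E'
from h import *
np.set_printoptions(precision=4,suppress=True)
top=[(316,170),(494,208),(475,326),(290,291),(401,251),(381,298)]
sc=[(233,240),(262,73),(378,83),(360,250),(317,142),(367,156)]
X=tri(top,sc); print(X)
rect=[]
for n in("top","scene"):
    im=cv2.imread(f"pics/{n}0.png")[:,:,::-1].copy(); d=np.load(f"pics/{n}0.npy"); m=yellow(im)
    p=cloud(n,d)[m&(d>0)]; ys,xs=np.nonzero(m); r=cv2.minAreaRect(np.c_[xs,ys].astype(np.float32)); rect.append(r[0])
    z=np.median(p[:,2]); q=p[abs(p[:,2]-z)<.012]; w,V=np.linalg.eigh(np.cov(q[:,:2].T)); v=V[:,1]
    print(n,m.sum(),r,q.mean(0),z,np.degrees(np.arctan2(v[1],v[0])), np.ptp((q[:,:2]-q.mean(0)[:2])@v))
    # lid top
    P=cloud(n,d); h=cv2.cvtColor(im,cv2.COLOR_RGB2HSV); red=(((h[...,0]<8)|(h[...,0]>172))&(h[...,1]>150))&(d>0)&(abs(P[...,2]-.142)<.006)
    q=P[red]; r2=cv2.minAreaRect(q[:,:2].astype(np.float32)); print(' lid',np.array(r2[0]),r2[1:],np.median(q[:,2]))
print('bar tri',tri([rect[0]],[rect[1]]))
E
echo '[{"xyz": [0.0437, -0.0281, -0.003]}, {"xyz": [0.0437, -0.0281, -0.003]}, {"xyz": [0.0437, -0.0281, -0.003]}, {"xyz": [0.0437, -0.0281, -0.003]}, {"xyz": [0.0437, -0.0281, -0.003]}]' | python3 shift.py 0.085
echo '[{"xyz": [0.0437, -0.0281, -0.003]}, {"xyz": [0.0437, -0.0281, -0.003]}, {"xyz": [0.0437, -0.0281, -0.003]}, {"xyz": [0.0437, -0.0281, -0.003]}, {"xyz": [0.0437, -0.0281, -0.003]}]' | python3 shift.py
echo '[{"rotvec": [0, 0, -0.18]}, {"rotvec": [0, 0, -0.18]}, {"rotvec": [0, 0, -0.18]}, {"rotvec": [0, 0, -0.18]}, {"rotvec": [0, 0, -0.18]}]' | python3 shift.py
echo '[{"rotvec": [0, 0, -0.18]}, {"rotvec": [0, 0, -0.18]}, {"rotvec": [0, 0, -0.18]}, {"rotvec": [0, 0, -0.18]}, {"rotvec": [0, 0, -0.18]}]' | python3 shift.py
echo '[{"rotvec": [0, 0, -0.18]}, {"rotvec": [0, 0, -0.18]}, {"rotvec": [0, 0, -0.18]}, {"rotvec": [0, 0, -0.047]}, {}]' | python3 shift.py
python3 -c "
from workcell import arm
print(arm.observe()['joint_positions'])"
```

```text
time_s: 0.72
position: [0.3614, -0.3246, 0.2461]
eef_rot: [-3.141, -0.0, 0.369]
contact_force: [0.2, -0.2, -0.7]
finger_gap: 0.085
grasp_force: 0.0
time_s: 1.35
position: [0.5143, -0.1147, 0.2611]
eef_rot: [-3.142, 0.0, 0.37]
contact_force: [0.7, -0.5, 0.0]
finger_gap: 0.0851
grasp_force: 0.0
time_s: 1.98
position: [0.5134, -0.116, 0.2608]
eef_rot: [-3.14, 0.0, 1.276]
contact_force: [1.0, -0.3, -0.2]
finger_gap: 0.0847
grasp_force: 0.0
time_s: 2.6
position: [0.5134, -0.1161, 0.2608]
eef_rot: [-3.141, -0.001, 2.176]
contact_force: [-0.6, 0.0, 0.7]
finger_gap: 0.085
grasp_force: 0.0
time_s: 3.22
position: [0.5135, -0.1161, 0.2609]
eef_rot: [-3.141, -0.001, 2.756]
contact_force: [0.6, -0.3, -0.1]
finger_gap: 0.0849
grasp_force: 0.0
[-3.54583862e-01  1.87143929e-01  1.55208942e+00 -9.02893141e-05
  1.40328501e+00 -1.53993106e+00]
```

```bash
echo '[{"xyz": [0, 0, 0.023]}, {"xyz": [0, 0, 0.023]}, {"xyz": [0, 0, 0.023]}, {"xyz": [0, 0, 0.024]}, {}]' | python3 shift.py
python3 - <<'E'
from h import *
im,d=arm.grab_frame("scene"); cv2.imwrite("pics/s1.png",cv2.resize(im[60:260,200:480,::-1],None,fx=2.8,fy=2.8,interpolation=cv2.INTER_CUBIC))
E
```

```text
time_s: 3.85
position: [0.5122, -0.1157, 0.1665]
eef_rot: [-3.141, -0.005, 2.756]
contact_force: [-0.7, 0.2, 0.3]
finger_gap: 0.085
grasp_force: 0.0
```

View pics/s1.png

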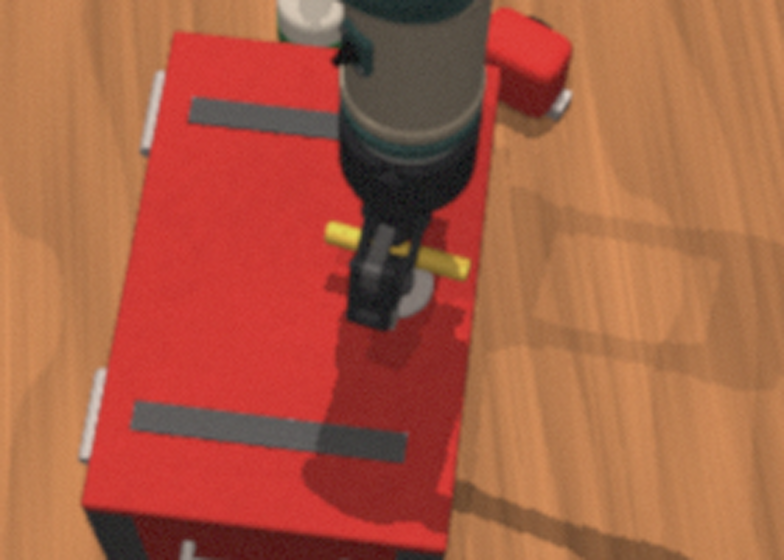

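The crop shows the open fingers either side of the bar. The bar spans (328,232) to (468,268), with the near finger at about (378,290). I'll close now.

```bash
echo '[{}, {}, {}, {}, {}]' | python3 shift.py 0.0
echo '[{}, {}, {}]' | python3 shift.py
echo '[{"xyz": [0, 0, 0.002]}, {"xyz": [0, 0, 0.002]}, {"xyz": [0, 0, 0.002]}, {"xyz": [0, 0, 0.002]}, {}]' | python3 shift.py
```

```text
time_s: 4.53
position: [0.514, -0.116, 0.1686]
eef_rot: [3.141, 0.001, 2.757]
contact_force: [0.1, 0.7, 0.6]
finger_gap: 0.0118
grasp_force: 58.4
time_s: 4.9
position: [0.514, -0.116, 0.1684]
eef_rot: [3.141, 0.0, 2.757]
contact_force: [0.2, 1.3, 1.6]
finger_gap: 0.0118
grasp_force: 58.4
time_s: 5.52
position: [0.5141, -0.1161, 0.1617]
eef_rot: [3.141, 0.002, 2.757]
contact_force: [-1.1, 3.5, 10.5]
finger_gap: 0.0121
grasp_force: 59.5
```

```bash
echo '[{"xyz": [0, 0, 0.001]}, {"xyz": [0, 0, 0.001]}, {}]' | python3 shift.py
echo '[{"rotvec": [0, 0, 0.02]}, {"rotvec": [0, 0, 0.04]}, {"rotvec": [0, 0, 0.04]}, {"rotvec": [0, 0, 0.05]}, {"rotvec": [0, 0, 0.05]}]' | python3 shift.py
```

```text
time_s: 5.9
position: [0.5143, -0.1162, 0.1615]
eef_rot: [3.141, 0.003, 2.757]
contact_force: [-3.0, 4.5, 20.2]
finger_gap: 0.0119
grasp_force: 60.5
time_s: 6.52
position: [0.5143, -0.1162, 0.1615]
eef_rot: [3.141, 0.003, 2.555]
contact_force: [-3.1, 4.0, 19.5]
finger_gap: 0.0118
grasp_force: 60.5
```

```bash
echo '[{"rotvec": [0, 0, 0.1]}, {"rotvec": [0, 0, 0.1]}, {"rotvec": [0, 0, 0.1]}, {"rotvec": [0, 0, 0.1]}, {"rotvec": [0, 0, 0.1]}]' | python3 shift.py
echo '[{"rotvec": [0, 0, 0.1]}, {"rotvec": [0, 0, 0.1]}, {"rotvec": [0, 0, 0.1]}, {"rotvec": [0, 0, 0.1]}, {"rotvec": [0, 0, 0.1]}]' | python3 shift.py
python3 -c "
from workcell import arm
print(arm.observe()['torque'])"
echo '[{"rotvec": [0, 0, 0.05]}, {"rotvec": [0, 0, 0.05]}, {"rotvec": [0, 0, 0.04]}, {}]' | python3 shift.py
python3 -c "
from workcell import arm
print(arm.observe()['torque'])"
```

```text
time_s: 7.15
position: [0.5144, -0.116, 0.1615]
eef_rot: [3.139, 0.002, 2.054]
contact_force: [-2.5, 5.0, 19.8]
finger_gap: 0.0119
grasp_force: 60.4
time_s: 7.78
position: [0.5146, -0.1159, 0.1615]
eef_rot: [3.138, 0.0, 1.553]
contact_force: [-2.8, 6.3, 19.8]
finger_gap: 0.0122
grasp_force: 60.4
[0.83899828 0.51222987 0.07831325]
time_s: 8.28
position: [0.5147, -0.1159, 0.1615]
eef_rot: [3.138, -0.0, 1.416]
contact_force: [-1.8, 5.3, 19.3]
finger_gap: 0.0121
grasp_force: 60.3
[0.84558904 0.426671   0.02180384]
```

```bash
for i in 1; do echo '[{"rotvec": [0, 0, 0.02]}, {"rotvec": [0, 0, 0.02]}, {"rotvec": [0, 0, 0.02]}, {}]' | python3 shift.py; python3 -c "
from workcell import arm
print(arm.observe()['torque'])"; done
```

```text
time_s: 8.78
position: [0.5147, -0.1159, 0.1615]
eef_rot: [3.138, -0.001, 1.357]
contact_force: [-1.5, 4.5, 20.5]
finger_gap: 0.0123
grasp_force: 60.4
[0.86828595 0.44692038 0.05336007]
```

```bash
echo '[{"rotvec": [0, 0, 0.02]}, {"rotvec": [0, 0, 0.02]}, {}]' | python3 shift.py; python3 - <<'E'
from h import *
print(arm.observe()['torque'])
for n in("top","scene"):
    im,d=arm.grab_frame(n); m=yellow(im); p=cloud(n,d)[m&(d>0)]; z=np.median(p[:,2]); q=p[abs(p[:,2]-z)<.012]
    w,V=np.linalg.eigh(np.cov(q[:,:2].T)); v=V[:,1]; print(n,m.sum(),q.mean(0),np.degrees(np.arctan2(v[1],v[0])),np.ptp((q[:,:2]-q.mean(0)[:2])@v))
    if n=="scene": cv2.imwrite("pics/s2.png",cv2.resize(im[60:260,200:480,::-1],None,fx=2.8,fy=2.8,interpolation=cv2.INTER_CUBIC))
E
```

```text
time_s: 9.15
position: [0.5147, -0.1159, 0.1615]
eef_rot: [3.138, -0.0, 1.318]
contact_force: [-2.3, 5.5, 20.6]
finger_gap: 0.0121
grasp_force: 61.4
[0.86233345 0.45997655 0.53189365]
top 50 [ 0.5230602  -0.08081761  0.18544654] 88.39114363987113 0.016271995661895904
scene 5 [ 0.50971497 -0.12934876  0.18687032] 103.25565145813117 0.004585651910092543
```

View pics/s2.png

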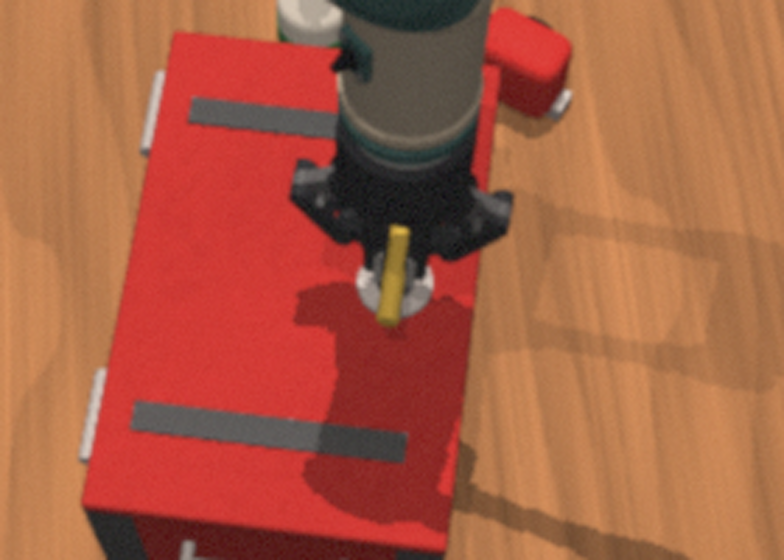

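The bar now lies parallel to the hinge, from (398,230) to (388,322) in the crop. The fingers still grip it, and the torque jump (0.05 to 0.53) says it is at the stop. I'll ease the overturn, let the plunger rise, then start the arc about the hinge.

```bash
echo '[{"rotvec": [0, 0, -0.03]}, {"xyz": [0, 0, -0.003]}, {"xyz": [0, 0, -0.003]}, {"xyz": [0, 0, -0.004]}, {}]' | python3 shift.py
echo '[{"xyz": [0, 0.002, -0.0085], "rotvec": [0.05, 0, 0]}, {"xyz": [0, 0.002, -0.0085], "rotvec": [0.05, 0, 0]}, {}]' | python3 shift.py
python3 - <<'E'
from h import *
print(arm.observe()['torque'],arm.observe()['joint_positions'])
im,d=arm.grab_frame("scene"); cv2.imwrite("pics/s3.png",cv2.resize(im[60:260,200:480,::-1],None,fx=2.8,fy=2.8,interpolation=cv2.INTER_CUBIC))
E
```

```text
time_s: 9.88
position: [0.5143, -0.1158, 0.1683]
eef_rot: [3.141, -0.001, 1.347]
contact_force: [2.9, 4.4, 1.3]
finger_gap: 0.012
grasp_force: 58.6
time_s: 10.25
position: [0.518, -0.1166, 0.1831]
eef_rot: [-3.038, -0.001, 1.347]
contact_force: [3.4, 3.7, -7.0]
finger_gap: 0.0123
grasp_force: 59.6
[ 0.56221451 -0.77421544  0.06237637] [-0.34481563  0.29851032  1.60069708 -0.01137819  1.34525269 -0.11788888]
```

View pics/s3.png

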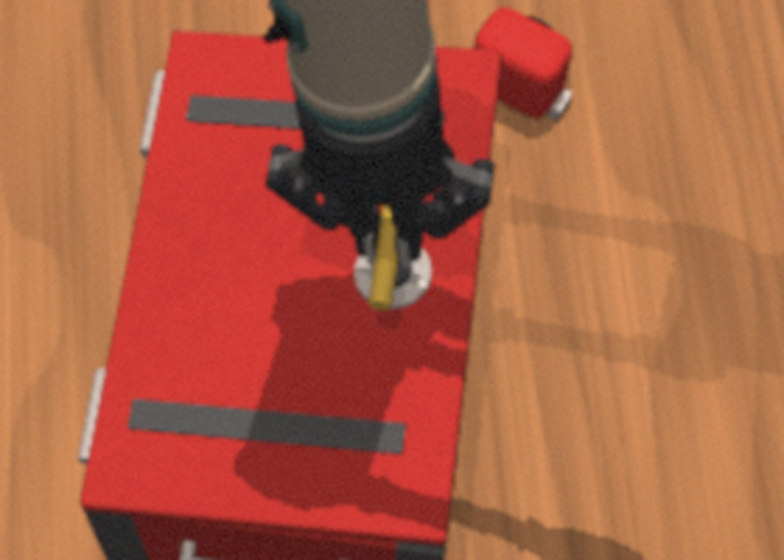

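The collar moved from about (395,283) to (393,270), but the lid's edge at (498,65) barely shifts, so I'll measure the lid angle from the depth image.

```bash
cat >> h.py <<'E'
H=np.array([0.680,-0.150]); Y=-0.212
def lid(n):
    im,d=arm.grab_frame(n); P=cloud(n,d); h=cv2.cvtColor(im,cv2.COLOR_RGB2HSV)
    red=(((h[...,0]<8)|(h[...,0]>172))&(h[...,1]>150))&(d>0)
    q=P[red]; e=q[:,:2]-H; x=e@[np.cos(Y),np.sin(Y)]; y=e@[-np.sin(Y),np.cos(Y)]; z=q[:,2]
    k=(abs(y)<.16)&(x<0.1)&(x>-.225)&(z>.137); x,y,z=x[k],y[k],z[k]
    best=(0,)
    for a in np.arange(-.1,1.2,.005):   # inliers to lid top plane: 12 mm above the hinge axis plane
        r=x*np.sin(a)+(z-.13)*np.cos(a)-.012
        c=(abs(r)<.003).sum()
        if c>best[0]: best=(c,a)
    return best,len(x),im
E
python3 - <<'E'
from h import *
for n in("top","scene"): print(n,lid(n)[:2])
E
```

```text
top ((np.int64(9370), np.float64(0.08000000000000015)), 10681)
scene ((np.int64(13299), np.float64(0.08000000000000015)), 14383)
```

Lid is up by 0.08 rad, so it is unlatched. I'll continue the arc.

```bash
echo '[{"xyz": [0, 0.002, -0.0085], "rotvec": [0.05, 0, 0]}, {"xyz": [0, 0.002, -0.0085], "rotvec": [0.05, 0, 0]}, {"xyz": [0, 0.002, -0.0085], "rotvec": [0.05, 0, 0]}, {"xyz": [0, 0.002, -0.0085], "rotvec": [0.05, 0, 0]}, {"xyz": [0, 0.002, -0.0085], "rotvec": [0.05, 0, 0]}]' | python3 shift.py
python3 - <<'E'
from h import *
print(arm.observe()['torque'],arm.observe()['joint_positions'])
for n in("top","scene"): print(n,lid(n)[:2])
E
```

```text
time_s: 11.02
position: [0.5359, -0.1204, 0.2229]
eef_rot: [-2.79, -0.002, 1.347]
contact_force: [2.3, 6.0, -8.0]
finger_gap: 0.012
grasp_force: 59.6
[ 0.65496584 -1.08205316 -0.1932318 ] [-0.3255032   0.44292478  1.32236251 -0.03353689  1.7267364  -0.10124838]
top ((np.int64(7245), np.float64(0.3350000000000004)), 7937)
scene ((np.int64(13053), np.float64(0.3350000000000004)), 13885)
```

```bash
echo '[{"xyz": [0, 0.002, -0.0085], "rotvec": [0.05, 0, 0]}, {"xyz": [0, 0.002, -0.0085], "rotvec": [0.05, 0, 0]}, {"xyz": [0, 0.002, -0.0085], "rotvec": [0.05, 0, 0]}, {"xyz": [0, 0.002, -0.0085], "rotvec": [0.05, 0, 0]}, {"xyz": [0, 0.002, -0.0085], "rotvec": [0.05, 0, 0]}]' | python3 shift.py
python3 - <<'E'
from h import *
print(arm.observe()['torque'],arm.observe()['joint_positions'])
for n in("top","scene"): print(n,lid(n)[:2])
E
```

```text
time_s: 11.75
position: [0.5628, -0.1261, 0.2567]
eef_rot: [-2.539, -0.003, 1.347]
contact_force: [1.3, 7.1, -6.4]
finger_gap: 0.0121
grasp_force: 59.9
[ 0.74414171 -1.17736595 -0.59818162] [-0.31097262  0.6184728   1.0299462  -0.05466684  2.09337955 -0.10105917]
top ((np.int64(6923), np.float64(0.5850000000000006)), 7417)
scene ((np.int64(12228), np.float64(0.5800000000000006)), 12937)
```

```bash
echo '[{"xyz": [0, 0.002, -0.0085], "rotvec": [0.05, 0, 0]}, {"xyz": [0, 0.002, -0.0085], "rotvec": [0.05, 0, 0]}, {"xyz": [0, 0.002, -0.0085], "rotvec": [0.05, 0, 0]}, {"xyz": [0, 0.002, -0.0085], "rotvec": [0.05, 0, 0]}, {}]' | python3 shift.py
echo '[{}, {}, {}]' | python3 shift.py
python3 - <<'E'
from h import *
print(arm.observe()['torque'],arm.observe()['joint_positions'])
for n in("top","scene"):
    b=lid(n); print(n,b[:2]); cv2.imwrite(f"pics/{n}4.png",b[2][:,:,::-1])
E
```

```text
time_s: 12.48
position: [0.5896, -0.1319, 0.2778]
eef_rot: [-2.337, -0.003, 1.348]
contact_force: [0.1, 9.1, -4.6]
finger_gap: 0.0123
grasp_force: 60.2
time_s: 12.85
position: [0.5896, -0.1319, 0.278]
eef_rot: [-2.341, -0.003, 1.348]
contact_force: [1.0, 9.5, -5.9]
finger_gap: 0.0118
grasp_force: 60.2
[ 0.84547124 -1.1401154  -1.06009717] [-0.3018492   0.77633599  0.78021946 -0.08003595  2.38293439 -0.11569495]
top ((np.int64(4574), np.float64(0.7900000000000008)), 4688)
scene ((np.int64(10035), np.float64(0.7750000000000008)), 10599)
```

View pics/scene4.png

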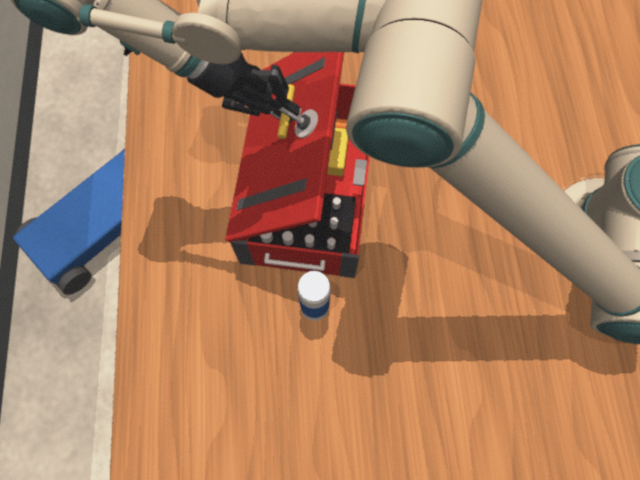

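View pics/top4.png

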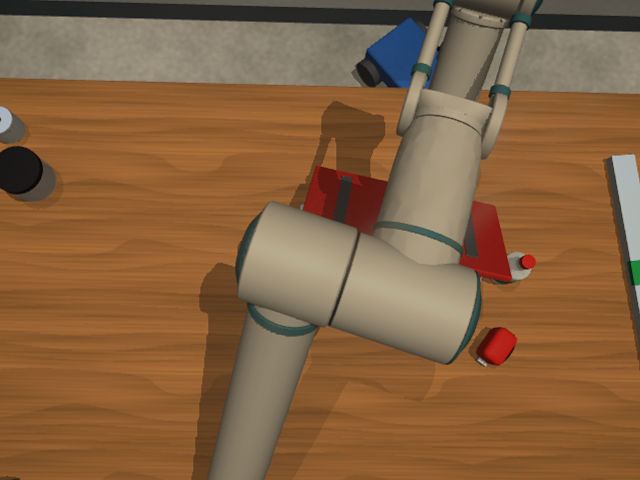

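The scene view shows the lid half open, with the fingers still on the bar at about (290,105). The can at (314,295), bottle cap at (528,262) and tape at (497,346) are where they were. The lid measures about 0.78 rad and is still.

```bash
python3 -c "
from workcell import arm
print(arm.observe()['joint_vel']); print(arm.sign_off())"
```

```text
[-0.00093247  0.00157429  0.00019098  0.00057343  0.00034768 -0.00139178]
the job is handed in; nothing more can be done
None
```

The chest is unlatched and its lid is held still at about 0.78 rad (45°) with the gripper on the T-handle; the bottle, tape measure and can look unmoved in the camera views, and the job is handed in (no verdict was returned).

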